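Clamp a padlock in the quick-release vise

ROBOT

A 7-joint arm with a two-finger parallel gripper is mounted at the origin on the work surface. World frame = base frame: x ahead of the robot, y to its left, z up, the work surface at z = 0. Lengths are in m, angles in rad, forces in N, time in s.
With the tool pointing down it reaches from about 0.4 to 0.9 m from the base axis. Payload 5.5 kg.
Tool frame: the origin (TCP) lies at the very end of the fingers, on their centre line; the grasp point (between the pads) lies 19 mm behind it (bot.grip_point_offset is the distance from the TCP to the grasp point, in m); z points along the fingers, y is the line along which they close (so a half turn about z gives the same grasp; the last joint's range is limited). The gripper opens to 92 mm and grips with 3 to 60 N. Pads are 19 mm wide; open, the fingers measure 130 mm over their backs; the gripper's body (75 mm by 190 mm) begins 47 mm behind the grasp point.
Start: joints at [-1.043, 0.501, -0.427, 1.55, 0.221, 1.138, -0.21], TCP at [0.17, 0.627, 0.227] pointing down, gripper open.
Joint ranges: [-2.88, 2.88], [-0.31, 2.03], [-1.54, 1.56], [0.2, 2.42], [-1.41, 4.55], [0.19, 2.02], [-2.57, 2.57]. Speed limits (rad/s): [2.57, 2.57, 3.14, 3.14, 3.14, 3.14, 3.14].

INTERFACE

Orientations are given as a unit quaternion [w, x, y, z].
In Python, from workcell import bot gives the robot as it stands.
- The arm moves only by the tool send_rows, never from a script. Its argument "targets" is one flat list of numbers, 7 for each row, row after row: the closure, from 0 (fully open) to 1 (shut), then the shift along the tool's x, y, z in m, then the turn, a rotation vector about the tool's x, y, z in rad. In form: [hand, x, y, z, rx, ry, rz, hand, x, y, z, rx, ry, rz, ...]. A call has 1 to 20 rows; each row is the pose to reach, as a shift and turn from the pose commanded when the call began, along the tool's axes at that moment; what a row does not reach only later rows make up. A row lasts 1/10 s, in which the tool goes at most 50 mm and 8.59 degrees, less where a joint would pass 70% of its speed; a pose out of reach is approached as far as the arm can. A call with a gripper value outside its range is refused whole. The fingers move at their own pace and stop on an object; "newtons" is the grip in N (left out, the last holds). Time passes only in rows, so rows that repeat a pose let the fingers close. It gives the time, the measured TCP pose, the force, the opening and the grip force at its end, in the units of the state.
- bot.observe(): the state, without advancing time (a new reading comes with each control period).
- bot.capture(name): name is "side" or "top"; returns a dict with "img" (420x560x3 uint8, red, green, blue), "K" (3x3 intrinsics, pixels), "distortion" ([k1, k2, p1, p2, k3] as OpenCV has them; the pictures are not rectified), "camera_from_world" (4x4, takes a point from world to camera coordinates). Camera axes: x right, y down, z forward; pixel columns grow to the right and rows downward; lengths in m; the calibration is good to about 2 mm. A picture is of the moment at which its call begins. There is no depth.
- bot.finish_job(): hands the job in; it is judged then, once.
The state is a dict: "t": time; "qpos": joint angles; "joint_vel": joint speeds; "tau": joint torques, N m; "ee_pos": TCP position; "tcp_rot": TCP orientation; "ft_force": force on the tool from outside, world axes, zero at the start; "torque": the same for the moment, N m; "grip_width": opening from 0.0 (shut) to 1.0 (fully open); "gripper_force": force on a finger pad.
Only numpy, scipy, OpenCV 4.12 (cv2) and the standard library are available. Lean on these libraries where they do the work, as an engineer would, in place of code of your own. Each camera call takes 0.05 s, during which the arm holds its last target. There are 200 camera calls.

TASK

Clamp the brass padlock in the quick-release vise: squeeze the red lever against the post beside it, slide the jaw in until it bears lightly on the padlock and has pushed it home against the fixed jaw (feel for it, no ramming), then let the lever go. Then turn the crank clockwise to tighten the jaw until the handle pushes back with about 10 N, no harder, and let go, leaving the padlock upright and square between the jaws. Leave the oil can, the hammer and the mug alone.

Things in the scene. Friction and masses are not known exactly. Their poses are not given: they have to be found in the camera images.
- vise: Blue bench vise fixed to the bench. Origin on the bench top below the face of its fixed jaw, in the vise's middle plane. x axis: level, along the vise, from the fixed jaw towards the moving jaw and crank (the jaw closes towards -x); y across the vise; z up. The bed the padlock stands on is 40 mm above the bench; jaw tops 95 mm; jaws 90 mm wide.
- carriage (a joint): How far the moving part (jaw, post, lever, screw and crank together) is slid in from its outermost place, m, 0 to 0.105, growing as it closes. With the lever free a fine half-nut locks it anywhere; with it squeezed it slides with 2 to 4 N. Gap between the jaw faces = about 110 mm - carriage - 2.5 mm per rad of crank.
- lever (a joint): Red quick-release lever, rad: about 0 free (sprung out, half-nut locked; down to -0.15 when the vise is tight) to 0.34 fully squeezed (unlocked above about 0.2). Hinged at its foot; its top swings towards the post (vise -x). About 13 N at mid height squeezes it fully; it springs back when let go.
- lever_grip (a point): Where to squeeze, 130 mm above the bench, on the moving carriage, between the blue upright post (26 mm wide, top at 150 mm, its outer face 23 mm to the vise -x side of this point) and the red lever plate (26 mm wide, leaning out; its outer face about 33 mm to the +x side when free, 23 mm squeezed). From above, one finger outside each, closing along vise x; 15 mm free below the fingertips.
- facing: Black rubber facing of the moving jaw, 10 mm thick, 80 mm wide, 50 mm tall; it gives by about 1 mm per 150 N of clamping. Origin on the bench level under its face that meets the padlock; axes as the vise's.
- liner: Bright steel liner on the fixed jaw that the padlock is pushed against, 80 mm wide, 50 mm tall; origin on the bench level under its face, as the vise's.
- crank (a joint): Crank turn, rad. 0: handle level with the screw on the vise's -y side; 1.57: straight up; 3.14: level on the +y side. Grows as it tightens (clockwise seen from the crank's end); jaw and handle go in 16 mm a turn, half that once it bears. Range -0.6 to 4.2, starts -0.3 to 0.5. 3 to 5 N at the handle when slack, 10 N some 1 to 2.2 rad after the jaw bears (about 100 N of clamping). Stays where left.
- handle_axis (a point): Point on the screw's axis (horizontal, along vise x, 75 mm above the bench) level with the middle of the handle; the handle circles it at a radius of 50 mm in the upright plane across the vise.
- handle_grip (a point): Middle of the crank's wooden handle: a free-spinning sleeve parallel to vise x, 18 mm in diameter, 55 mm long, 50 mm from the screw axis. Its inner end is 7 mm from the crank arm. Can be taken from above, closing across the vise.
- padlock_center (a point): Centre of the brass padlock's body, 30 mm above the bed: 40 mm thick along its x (the way it is clamped), 60 mm wide, 60 mm tall, 0.4 to 0.75 kg, with a steel shackle 40 mm high on top. It stands loose on the bed, nearly square, with 2 to 12 mm between it and the fixed jaw.
- oilcan: Red can with a yellow band, 60 mm in diameter, 130 mm high, standing near the vise; origin under its centre. Bystander.
- hammer: Hammer lying near the vise, about 260 mm long; bystander.
- mug: Blue mug, 76 mm in diameter, 85 mm high, standing near the vise; origin under its centre. Bystander.

How it is judged:
On the way, in this order (a step that is already met when the one before it is completed fails the run):
1. with the lever squeezed, the jaw has been slid in and bears on the padlock, which bears on the fixed jaw (value of joint lever above 0.1 rad and contact force between each of facing, liner and padlock above 1.5 N and x of padlock_center in the frame of vise below 0.0215 m), for 0.1 s.
2. the lever is let go with the jaw still at the padlock (value of joint lever below 0.04 rad and x of facing in the frame of vise below 0.043 m), for 0.1 s.
3. the screw is tightened (contact force between facing and padlock above 50 N), for 0.2 s.
At the end, for the whole second after the job is handed in: The padlock stands at rest on the bed, upright and square between the jaws (within 3 degrees) and against the fixed jaw, clamped with 50 to 190 N, and the lever is free (contact force between facing and padlock between 50 and 190 N and contact force between liner and padlock above 40 N and value of joint lever below 0.04 rad and x of padlock_center in the frame of vise below 0.0215 m and z of padlock_center in the frame of vise below 0.074 m and angle between the x axis of padlock_center and the x axis of vise, either way round below 0.05 rad and angle between padlock_center's own z axis and vertical below 0.06 rad and linear speed of padlock below 0.01 m/s); the robot touches nothing.
It fails at once if the jaw rams the padlock with more than 45 N while the lever is squeezed (value of joint lever above 0.1 rad and contact force between facing and padlock above 45 N).
It fails at once if the padlock is clamped with more than 220 N (contact force between facing and padlock above 220 N).
It fails at once if the oil can, hammer or mug is moved by more than 30 mm (distance of any of oilcan, hammer, mug from where it was at the start of the episode above 0.03 m).
It also fails if it takes over 58 s, if anything falls off the work surface, if the arm or the gripper's body presses on something with over 40 N, if the wrist force passes 120 N, or if a joint passes its speed limit or range.

## Working session

There is one attempt and no reset: what is moved stays moved. The work goes in short steps, Python scripts to look and compute and a tool call to move; the robot and the scene stay as the last step left them, time stands still between calls to the robot, and variables do not carry over. Pictures are saved under pics/ and viewed, at most 10 in all, crops included, and the job is handed in when it is done.

Besides the shell and the picture viewer there is one more tool, called after "Call:" in YAML: its name, and indented under it one key for each argument. send_rows: Moves the arm, as the interface text tells. Its arguments: {"type":"object","properties":{"targets":{"type":"array","items":{"type":"number"}},"newtons":{"type":"number"}},"required":["targets"]}

```bash
mkdir -p pics; ls; python3 - <<'E'
from workcell import bot
import cv2,pickle
d={}
for n in("side","top"):
    c=bot.capture(n);d[n]=c;cv2.imwrite(f"pics/{n}0.png",c["img"][:,:,::-1]);print(n,c["K"],c["distortion"],c["camera_from_world"])
pickle.dump(d,open("c0.pkl","wb"));print(bot.observe())
E
```

```text
pics
side [[397.31349396   0.         283.15270276]
 [  0.         397.31349396 205.63888957]
 [  0.           0.           1.        ]] [-0.05062906  0.          0.          0.          0.        ] [[-0.8210597  -0.5708274   0.00412895  0.40101292]
 [-0.35679639  0.50753143 -0.78428833  0.32748969]
 [ 0.4455977  -0.64542074 -0.62038276  0.50080193]
 [ 0.          0.          0.          1.        ]]
top [[416.51065039   0.         284.6651613 ]
 [  0.         416.51065039 208.07883705]
 [  0.           0.           1.        ]] [-0.09425804  0.          0.          0.          0.        ] [[ 0.01154418 -0.99989414  0.00885681 -0.08213413]
 [-0.99874258 -0.01196212 -0.04868434  0.52110936]
 [ 0.04878513 -0.00828365 -0.99877495  0.83745844]
 [ 0.          0.          0.          1.        ]]
{'t': 0.1, 'qpos': array([-1.04281445,  0.50176558, -0.4268077 ,  1.55132518,  0.2207838 ,
        1.13831179, -0.21028508]), 'joint_vel': array([ 2.89940807e-04, -1.11349977e-03, -1.20139991e-03, -1.42886555e-03,
        2.08099190e-03,  3.39413101e-06, -7.87788233e-04]), 'tau': array([-1.21021376e-02, -5.67868853e+01, -5.83854407e+00, -2.79911846e+01,
       -6.90158713e-02,  2.42939632e-02,  3.43136173e-05]), 'ee_pos': array([0.16997287, 0.62673196, 0.22578332]), 'tcp_rot': array([-1.54959480e-04,  1.31978413e-01,  9.91252200e-01, -8.66509418e-04]), 'ft_force': array([-0.60138967, -0.28353085, -0.52706737]), 'torque': array([-0.01006648, -0.04009363,  0.07244229]), 'gripper_force': 0.0, 'grip_width': 0.9976854222321635}
```

View pics/side0.png

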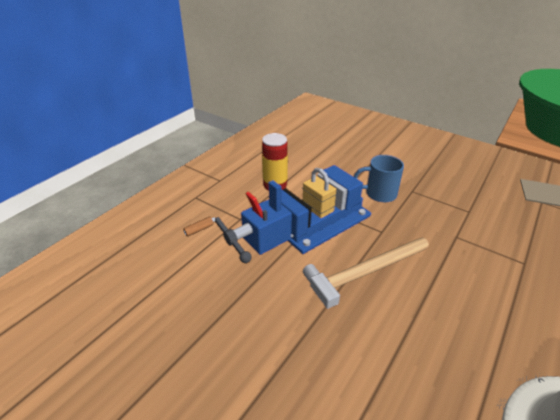

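View pics/top0.png

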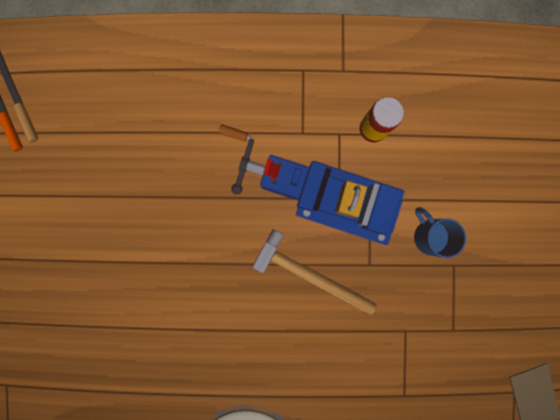

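The side view shows the vise at centre: crank arm (215–250, 215–260), handle at (200,226), lever (256,205), padlock (320,195). The top view shows the handle at (235,132), crank arm (243,165), lever (272,170), padlock (353,201), liner (371,205), and facing (321,188). I'll zoom in on both for exact points.

```bash
cat > h.py <<'E'
import numpy as np,cv2
def pix2plane(c,uv,z):
    uv=np.array(uv,float).reshape(-1,1,2)
    n=cv2.undistortPoints(uv,c["K"],np.array(c["distortion"])).reshape(-1,2)
    T=c["camera_from_world"];R=T[:3,:3];o=-R.T@T[:3,3]
    d=np.c_[n,np.ones(len(n))]@R
    return o+d*((np.array(z)-o[2])/d[:,2])[:,None]
def proj(c,P):
    T=c["camera_from_world"];r=cv2.Rodrigues(T[:3,:3])[0]
    return cv2.projectPoints(np.array(P,float).reshape(-1,1,3),r,T[:3,3],c["K"],np.array(c["distortion"]))[0].reshape(-1,2)
E
python3 - <<'E'
import pickle,cv2,numpy as np
d=pickle.load(open("c0.pkl","rb"))
a=cv2.resize(d["top"]["img"][110:250,210:410],None,fx=4,fy=4,interpolation=cv2.INTER_CUBIC)
b=cv2.resize(d["side"]["img"][150:270,180:380],None,fx=4,fy=4,interpolation=cv2.INTER_CUBIC)
cv2.imwrite("pics/tc.png",a[:,:,::-1]);cv2.imwrite("pics/sc.png",b[:,:,::-1])
E
```

```text
(no output)
```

View pics/tc.png

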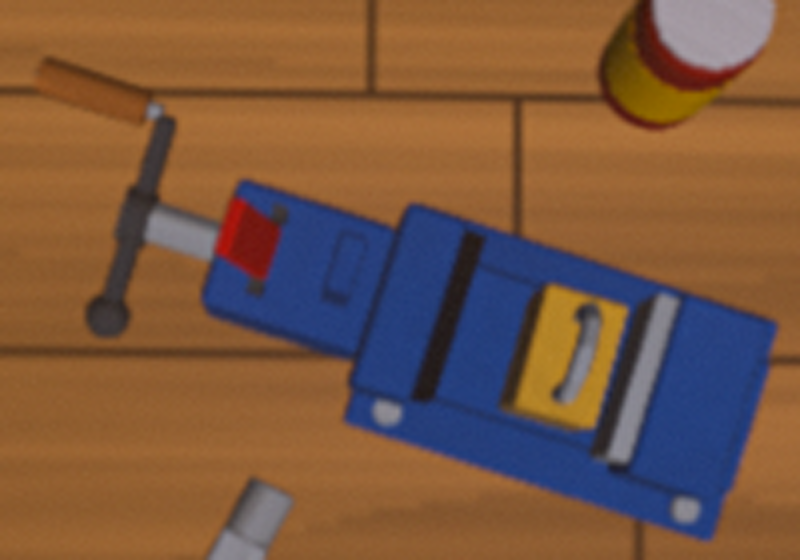

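View pics/sc.png

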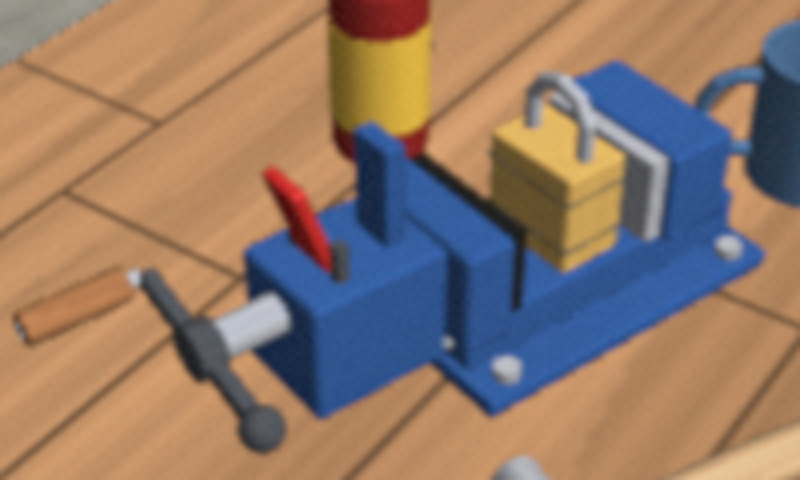

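The crops show sharp features. In top crop pixels: facing edge (485,237)–(433,400), liner edge (656,293)–(606,460), padlock top corners (548,283), (627,305), (588,430), (520,410), post top around (344,267), and handle ends (40,73) and (148,108). In the side crop, the handle ends are (25,330) and (128,285).

```bash
cat > m.py <<'E'
import pickle
from h import *
d=pickle.load(open("c0.pkl","rb"));t,s=d["top"],d["side"]
tc=lambda p:np.array(p,float)/4+[210,110]
sc=lambda p:np.array(p,float)/4+[180,150]
fac=pix2plane(t,tc([(485,237),(433,400)]),.093);lin=pix2plane(t,tc([(656,293),(606,460)]),.093)
print("widths",np.linalg.norm(fac[0]-fac[1]),np.linalg.norm(lin[0]-lin[1]))
base=pix2plane(t,tc([(387,411),(686,509)]),.015) # bolts
yd=(lin[1]-lin[0]+fac[1]-fac[0]);print("y dir",np.degrees(np.arctan2(yd[1],yd[0])))
xb=base[0]-base[1];print("x dir bolts",np.degrees(np.arctan2(xb[1],xb[0])))
lm=lin.mean(0);fm=fac.mean(0);xm=fm-lm;print("x mid",np.degrees(np.arctan2(xm[1],xm[0])),"gap",np.linalg.norm(xm),lm,fm)
pad=pix2plane(t,tc([(548,283),(627,305),(588,430),(520,410)]),.1)
print("pad",pad.mean(0),np.linalg.norm(np.diff(pad,axis=0),axis=1))
for a,b in(((40,73),(25,330)),((148,108),(128,285))):
    P=[]
    n=[cv2.undistortPoints(np.array([[q]]),c["K"],np.array(c["distortion"])).reshape(2,1) for c,q in((t,tc(a)),(s,sc(b)))]
    X=cv2.triangulatePoints(t["camera_from_world"][:3],s["camera_from_world"][:3],*n);print("handle",(X[:3]/X[3]).T)
post=pix2plane(t,tc([(340,232),(365,240),(345,303),(323,297)]),.15);print("post",post.mean(0))
for n,a,b in(("lever top",(228,232),(272,172)),("post top",(342,267),(381,133))):
    q=[cv2.undistortPoints(np.array([[q]]),c["K"],np.array(c["distortion"])).reshape(2,1) for c,q in((t,tc(a)),(s,sc(b)))]
    X=cv2.triangulatePoints(t["camera_from_world"][:3],s["camera_from_world"][:3],*q);print(n,(X[:3]/X[3]).T)
print("screw boss",pix2plane(t,tc([(137,213)]),.09))
print("oil",pix2plane(t,tc([(713,30)]),.13))
E
python3 m.py
```

```text
widths 0.07992251482373545 0.08156748859413157
y dir 163.02984560461275
x dir bolts 72.52453867718968
x mid 72.10698790348306 gap 0.08459221601282298 [ 0.52748264 -0.22994947  0.093     ] [ 0.5534728  -0.14944882  0.093     ]
pad [ 0.53564863 -0.20045792  0.1       ] [0.03801013 0.06069474 0.03269102]
handle [[0.66859623 0.04888906 0.08325391]]
handle [[ 0.65282411 -0.00242889  0.08175041]]
post [ 0.56913124 -0.09343012  0.15      ]
lever top [[ 0.58750817 -0.04120364  0.15123496]]
post top [[ 0.57011465 -0.09250769  0.15009539]]
screw boss [[0.60125313 0.00113808 0.09      ]]
oil [[ 0.68205317 -0.25989156  0.13      ]]
```

Call:
send_rows:
  targets: [0,-0.575,-0.571,0,0,0,0.039,0,-0.575,-0.571,0,0,0,0.039,0,-0.575,-0.571,0,0,0,0.039,0,-0.575,-0.571,0,0,0,0.039,0,-0.575,-0.571,0,0,0,0.039,0,-0.575,-0.571,0,0,0,0.039,0,-0.575,-0.571,0,0,0,0.039,0,-0.575,-0.571,0,0,0,0.039,0,-0.575,-0.571,0,0,0,0.039,0,-0.575,-0.571,0,0,0,0.039,0,-0.575,-0.571,0,0,0,0.039,0,-0.575,-0.571,0,0,0,0.039,0,-0.575,-0.571,0,0,0,0.039,0,-0.575,-0.571,0,0,0,0.039,0,-0.575,-0.571,0,0,0,0.039,0,-0.575,-0.571,0,0,0,0.039,0,-0.575,-0.571,0,0,0,0.039,0,-0.575,-0.571,0,0,0,0.039,0,-0.575,-0.571,0,0,0,0.039,0,-0.575,-0.571,0,0,0,0.039]

```text
t: 2.1
ee_pos: [0.5749, -0.0716, 0.2265]
tcp_rot: [-0.001, 0.15, 0.989, 0.001]
ft_force: [0.7, -0.0, 0.8]
grip_width: 1.0
gripper_force: 0.0
```

Call:
send_rows:
  targets: [0,0,0,0.025,0,0,0,0,0,0,0.05,0,0,0,0,0,0,0.065,0,0,0,0,0,0,0.08,0,0,0,0,0,0,0.095,0,0,0,0,0,0,0.105,0,0,0,0,0,0,0.114,0,0,0,0,0,0,0.114,0,0,0]

```text
t: 2.9
ee_pos: [0.5748, -0.074, 0.1115]
tcp_rot: [-0.001, 0.151, 0.988, -0.0]
ft_force: [-0.5, 0.1, 0.6]
grip_width: 0.998
gripper_force: 0.0
```

```bash
python3 - <<'E'
from workcell import bot
import cv2
print(bot.observe()["ft_force"])
s=bot.capture("side")["img"][120:270,180:380];t=bot.capture("top")["img"][100:250,210:410]
import numpy as np
cv2.imwrite("pics/l1.png",cv2.resize(np.hstack([s,t]),None,fx=2,fy=2,interpolation=cv2.INTER_CUBIC)[:,:,::-1])
E
```

```text
[-0.5214941   0.07844949  0.58560828]
```

View pics/l1.png

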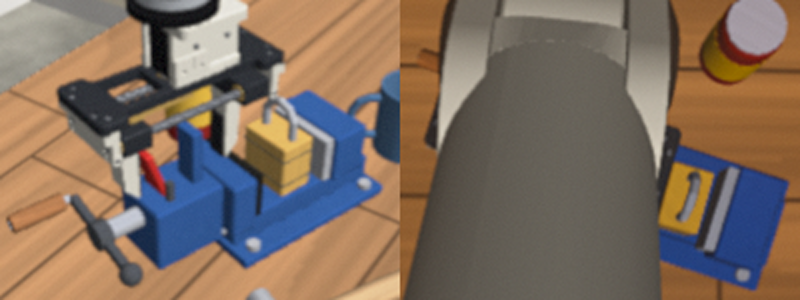

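The left finger is outside the red lever (145,175) and the right finger is behind the post (230,120), so they straddle it correctly. Closing now.

Call:
send_rows:
  newtons: 25
  targets: [0.3,0,-0.003,0,0,0,0,0.5,0,-0.003,0,0,0,0,1,0,-0.003,0,0,0,0,1,0,-0.003,0,0,0,0,1,0,-0.003,0,0,0,0,1,0,-0.003,0,0,0,0]

```text
t: 3.6
ee_pos: [0.5765, -0.0748, 0.114]
tcp_rot: [0.001, 0.15, 0.989, 0.001]
ft_force: [0.5, 0.4, 7.4]
grip_width: 0.527
gripper_force: 7.1
```

Call:
send_rows:
  targets: [1,0,0,0,0,0,0,1,0,0,0,0,0,0,1,0,0,0,0,0,0,1,0,0,0,0,0,0]

```text
t: 4.0
ee_pos: [0.5759, -0.0768, 0.114]
tcp_rot: [0.001, 0.151, 0.988, 0.0]
ft_force: [-0.8, 1.3, 7.0]
grip_width: 0.487
gripper_force: 25.3
```

Call:
send_rows:
  targets: [1,0,-0.003,0,0,0,0,1,0,-0.006,0,0,0,0,1,0,-0.009,0,0,0,0,1,0,-0.012,0,0,0,0,1,0,-0.015,0,0,0,0,1,0,-0.018,0,0,0,0,1,0,-0.021,0,0,0,0,1,0,-0.024,0,0,0,0,1,0,-0.026,0,0,0,0,1,0,-0.028,0,0,0,0,1,0,-0.028,0,0,0,0,1,0,-0.028,0,0,0,0]

```text
t: 5.2
ee_pos: [0.5673, -0.1039, 0.114]
tcp_rot: [0.001, 0.151, 0.988, 0.0]
ft_force: [-1.3, 0.2, 7.0]
grip_width: 0.487
gripper_force: 25.3
```

Call:
send_rows:
  targets: [1,0,-0.0015,0,0,0,0,1,0,-0.003,0,0,0,0,1,0,-0.0045,0,0,0,0,1,0,-0.006,0,0,0,0,1,0,-0.0075,0,0,0,0,1,0,-0.009,0,0,0,0,1,0,-0.0105,0,0,0,0,1,0,-0.012,0,0,0,0,1,0,-0.012,0,0,0,0]

```text
t: 6.1
ee_pos: [0.5643, -0.1133, 0.114]
tcp_rot: [0.001, 0.151, 0.989, 0.001]
ft_force: [-0.4, 5.0, 7.0]
grip_width: 0.49
gripper_force: 25.2
```

Call:
send_rows:
  targets: [1,0,-0.001,0,0,0,0,1,0,-0.002,0,0,0,0,1,0,-0.003,0,0,0,0,1,0,-0.003,0,0,0,0]

```text
t: 6.5
ee_pos: [0.5635, -0.116, 0.114]
tcp_rot: [0.001, 0.151, 0.989, 0.001]
ft_force: [0.0, 4.9, 7.5]
grip_width: 0.491
gripper_force: 25.2
```

Call:
send_rows:
  targets: [1,0,-0.001,0,0,0,0,1,0,-0.002,0,0,0,0,1,0,-0.002,0,0,0,0]

```text
t: 6.8
ee_pos: [0.5629, -0.1178, 0.114]
tcp_rot: [0.001, 0.151, 0.989, 0.001]
ft_force: [-0.1, 4.7, 6.1]
grip_width: 0.485
gripper_force: 25.2
```

Call:
send_rows:
  targets: [1,0,-0.001,0,0,0,0,1,0,-0.001,0,0,0,0]

```text
t: 7.0
ee_pos: [0.5626, -0.1186, 0.114]
tcp_rot: [0.001, 0.151, 0.989, 0.001]
ft_force: [1.2, 5.5, 7.5]
grip_width: 0.486
gripper_force: 25.2
```

Call:
send_rows:
  targets: [1,0,-0.001,0,0,0,0,1,0,-0.001,0,0,0,0]

```text
t: 7.2
ee_pos: [0.5626, -0.1187, 0.114]
tcp_rot: [0.001, 0.15, 0.989, 0.002]
ft_force: [1.6, 7.5, 5.6]
grip_width: 0.483
gripper_force: 25.1
```

Call:
send_rows:
  targets: [1,0,-0.001,0,0,0,0,1,0,-0.001,0,0,0,0]

```text
t: 7.4
ee_pos: [0.5626, -0.1188, 0.1141]
tcp_rot: [0.002, 0.15, 0.989, 0.002]
ft_force: [2.0, 9.6, 6.4]
grip_width: 0.486
gripper_force: 25.1
```

Call:
send_rows:
  targets: [1,0,-0.001,0,0,0,0,1,0,-0.0025,0,0,0,0,1,0,-0.0025,0,0,0,0,1,0,-0.0025,0,0,0,0]

```text
t: 7.8
ee_pos: [0.5625, -0.1191, 0.1141]
tcp_rot: [0.002, 0.149, 0.989, 0.003]
ft_force: [3.7, 13.8, 5.9]
grip_width: 0.487
gripper_force: 25.0
```

```bash
python3 - <<'E'
from workcell import bot
import cv2,numpy as np
s=bot.capture("side")["img"][140:265,240:400];t=bot.capture("top")["img"][125:250,250:410]
cv2.imwrite("pics/l2.png",cv2.resize(np.hstack([s,t]),None,fx=2.5,fy=2.5,interpolation=cv2.INTER_CUBIC)[:,:,::-1])
E
```

```text
(no output)
```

View pics/l2.png

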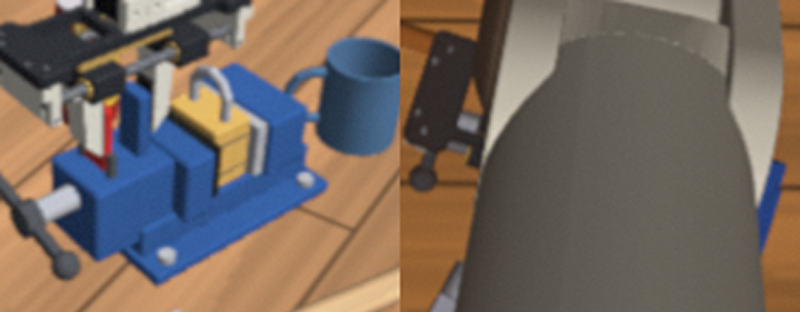

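The padlock (210,130) sits flush between the facing and the liner. I'll release the lever and back up.

Call:
send_rows:
  targets: [0.45,0,0,0,0,0,0,0.4,0,0,0,0,0,0,0.3,0,0.002,0,0,0,0,0.2,0,0.004,0,0,0,0,0,0,0.007,0,0,0,0,0,0,0.007,0,0,0,0,0,0,0.007,0,0,0,0,0,0,0.007,0,0,0,0]

```text
t: 8.7
ee_pos: [0.5612, -0.1196, 0.1126]
tcp_rot: [-0.0, 0.152, 0.988, -0.0]
ft_force: [-0.6, 0.5, -0.1]
grip_width: 0.996
gripper_force: 0.0
```

Call:
send_rows:
  targets: [0,0,0,-0.03,0,0,0,0,0,0,-0.06,0,0,0,0,0,0,-0.09,0,0,0,0,0,0,-0.09,0,0,0]

```text
t: 9.1
ee_pos: [0.5645, -0.1199, 0.2074]
tcp_rot: [0.004, 0.152, 0.988, -0.0]
ft_force: [0.4, -0.2, -0.5]
grip_width: 1.002
gripper_force: 0.0
```

```bash
python3 - <<'E'
from workcell import bot
o=bot.observe();print(o["qpos"].round(3),o["ee_pos"],o["tcp_rot"])
E
```

```text
[ 0.149  0.353  0.016  1.778 -0.006  1.003  1.434] [ 0.564521   -0.11992903  0.20736151] [ 4.00021368e-03  1.51824517e-01  9.88399332e-01 -2.73321098e-04]
```

Call:
send_rows:
  targets: [0,-0.048,0.121,0,0,0,0.14,0,-0.048,0.121,0,0,0,0.28,0,-0.048,0.121,0,0,0,0.42,0,-0.048,0.121,0,0,0,0.56,0,-0.048,0.121,0,0,0,0.7,0,-0.048,0.121,0,0,0,0.84,0,-0.048,0.121,0,0,0,0.98,0,-0.048,0.121,0,0,0,1.12,0,-0.048,0.121,0,0,0,1.26,0,-0.048,0.121,0,0,0,1.4,0,-0.048,0.121,0,0,0,1.54,0,-0.048,0.121,0,0,0,1.571,0,-0.048,0.121,0,0,0,1.571]

```text
t: 10.4
ee_pos: [0.6434, -0.0178, 0.2021]
tcp_rot: [-0.0, 0.805, 0.593, -0.001]
ft_force: [0.2, -0.1, 0.1]
grip_width: 0.994
gripper_force: 0.0
```

```bash
python3 - <<'E'
from workcell import bot
from h import *
o=bot.observe();print(o["qpos"].round(3),o["ee_pos"],o["tcp_rot"])
c=bot.capture("side");im=c["img"][120:270,180:380]
# expected handle mid
print(proj(c,[[.6466,-.0189,.0825]])-[180,120])
t=bot.capture("top");print(proj(t,[[.6466,-.0189,.0825]])-[210,100])
cv2.imwrite("pics/h1.png",cv2.resize(np.hstack([im,t["img"][100:250,210:410]]),None,fx=2,fy=2,interpolation=cv2.INTER_CUBIC)[:,:,::-1])
E
```

```text
[-0.238  0.491  0.307  1.612 -0.163  1.065 -0.187] [ 0.6433505  -0.01779344  0.20214659] [-6.74765893e-05  8.05435618e-01  5.92683045e-01 -5.18525409e-04]
[[40.31997657 97.53772055]]
[[45.61317063 40.27025682]]
```

View pics/h1.png

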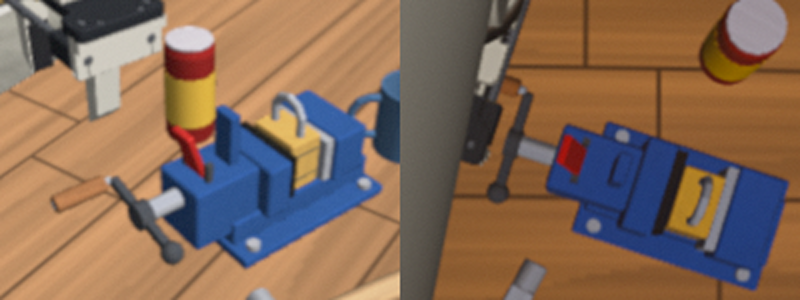

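The handle mid is at side-crop (83,191), about 2 px from the predicted point. The padlock is flush between the jaws and the lever has sprung out. I'll descend onto the handle.

Call:
send_rows:
  newtons: 15
  targets: [0.2,0,0.002,0.03,0,0,0,0.3,0,0.002,0.06,0,0,0,0.3,0,0.002,0.08,0,0,0,0.3,0,0.002,0.1,0,0,0,0.3,0,0.002,0.115,0,0,0,0.3,0,0.002,0.125,0,0,0,0.3,0,0.002,0.135,0,0,0,0.3,0,0.002,0.135,0,0,0,0.3,0,0.002,0.135,0,0,0]

```text
t: 11.4
ee_pos: [0.646, -0.0181, 0.0681]
tcp_rot: [0.0, 0.806, 0.592, 0.0]
ft_force: [0.0, -0.3, 0.7]
grip_width: 0.704
gripper_force: 0.0
```

Call:
send_rows:
  targets: [0.6,0,0,0,0,0,0,0.7,0,0,0,0,0,0,0.8,0,0,0,0,0,0,0.9,0,0,0,0,0,0,1,0,0,0,0,0,0,1,0,0,0,0,0,0,1,0,0,0,0,0,0]

```text
t: 12.1
ee_pos: [0.6473, -0.0186, 0.0682]
tcp_rot: [0.001, 0.806, 0.592, 0.001]
ft_force: [5.4, -2.4, -1.9]
grip_width: 0.191
gripper_force: 15.0
```

Call:
send_rows:
  newtons: 40
  targets: [1,0,0.0025,0,0,0,0,1,0,0.002,-0.0024,0,0,0,1,0,0.0013,-0.0048,0,0,0,1,0,0.0005,-0.0072,0,0,0,1,-0.0003,-0.0005,-0.0095,0,0,0,1,-0.0005,-0.0015,-0.0118,0,0,0,1,-0.0005,-0.0026,-0.014,0,0,0,1,-0.0005,-0.0026,-0.014,0,0,0]

```text
t: 12.9
ee_pos: [0.6422, -0.0175, 0.0817]
tcp_rot: [-0.001, 0.806, 0.592, -0.0]
ft_force: [-0.1, 1.0, -3.3]
grip_width: 0.184
gripper_force: 40.0
```

Call:
send_rows:
  targets: [1,0,-0.0013,-0.0022,0,0,0,1,-0.0002,-0.0026,-0.0043,0,0,0,1,-0.0003,-0.0041,-0.0063,0,0,0,1,-0.0004,-0.0056,-0.0082,0,0,0,1,-0.0005,-0.0073,-0.0101,0,0,0,1,-0.0006,-0.009,-0.0119,0,0,0,1,-0.0006,-0.009,-0.0119,0,0,0]

```text
t: 13.6
ee_pos: [0.6333, -0.0153, 0.0933]
tcp_rot: [-0.001, 0.806, 0.592, -0.001]
ft_force: [-2.0, 2.1, -9.8]
grip_width: 0.179
gripper_force: 40.0
```

Call:
send_rows:
  targets: [1,0,-0.0017,0.0018,0,0,0,1,-0.0001,-0.0035,0.0002,0,0,0,1,-0.0001,-0.005,-0.0011,0,0,0,1,-0.0002,-0.0071,-0.0026,0,0,0,1,-0.0002,-0.0091,-0.004,0,0,0,1,-0.0002,-0.0091,-0.004,0,0,0]

```text
t: 14.2
ee_pos: [0.6267, -0.0134, 0.0984]
tcp_rot: [0.001, 0.806, 0.592, 0.001]
ft_force: [4.9, -0.1, -6.7]
grip_width: 0.188
gripper_force: 40.0
```

Call:
send_rows:
  targets: [1,0,-0.0025,-0.0005,0,0,0,1,-0.0001,-0.0048,-0.0017,0,0,0,1,-0.0001,-0.0048,-0.0017,0,0,0,1,-0.0001,-0.0048,-0.0017,0,0,0]

```text
t: 14.6
ee_pos: [0.6231, -0.0123, 0.1006]
tcp_rot: [0.002, 0.806, 0.592, 0.002]
ft_force: [5.5, -0.8, -5.4]
grip_width: 0.184
gripper_force: 40.0
```

Call:
send_rows:
  targets: [1,0,-0.0023,-0.0006,0,0,0,1,-0.0001,-0.0046,-0.0016,0,0,0,1,-0.0002,-0.007,-0.0024,0,0,0,1,-0.0002,-0.0094,-0.0031,0,0,0,1,-0.0002,-0.0094,-0.0031,0,0,0,1,-0.0002,-0.0094,-0.0031,0,0,0]

```text
t: 15.2
ee_pos: [0.6151, -0.0101, 0.1041]
tcp_rot: [0.002, 0.806, 0.592, 0.002]
ft_force: [7.0, -1.0, -5.4]
grip_width: 0.185
gripper_force: 40.0
```

Call:
send_rows:
  targets: [1,0,-0.0025,-0.0004,0,0,0,1,-0.0001,-0.005,-0.0009,0,0,0,1,-0.0002,-0.0075,-0.0013,0,0,0,1,-0.0003,-0.0105,-0.0016,0,0,0,1,-0.0003,-0.0105,-0.0016,0,0,0,1,-0.0003,-0.0105,-0.0016,0,0,0]

```text
t: 15.8
ee_pos: [0.6061, -0.0076, 0.1061]
tcp_rot: [0.003, 0.806, 0.592, 0.003]
ft_force: [9.5, -1.4, -7.3]
grip_width: 0.181
gripper_force: 40.0
```

Call:
send_rows:
  targets: [1,0,0.0015,0.001,0,0,0,1,0,0.003,0.002,0,0,0,1,0,0.003,0.002,0,0,0]

```text
t: 16.1
ee_pos: [0.6081, -0.008, 0.1054]
tcp_rot: [0.002, 0.806, 0.592, 0.003]
ft_force: [2.6, -0.3, 6.9]
grip_width: 0.18
gripper_force: 40.0
```

Call:
send_rows:
  targets: [0.8,0,0,-0.001,0,0,0,0.7,0,0,-0.001,0,0,0,0.5,0,0,-0.001,0,0,0,0.3,0,0,-0.001,0,0,0,0.3,0,0,-0.001,0,0,0,0.3,0,0,-0.02,0,0,0,0.3,0,0,-0.05,0,0,0,0.3,0,0,-0.08,0,0,0,0.3,0.06,0,-0.1,0,0,0,0.3,0.1,0,-0.1,0,0,0,0.3,0.15,0,-0.1,0,0,0,0.3,0.15,0,-0.1,0,0,0]

```text
t: 17.3
ee_pos: [0.6493, 0.147, 0.2015]
tcp_rot: [-0.002, 0.803, 0.596, 0.002]
ft_force: [-0.2, 1.0, 0.0]
grip_width: 0.698
gripper_force: 0.0
```

```bash
python3 - <<'E'
from workcell import bot
from h import *
print(bot.observe()["ft_force"])
c=bot.capture("side");t=bot.capture("top")
cv2.imwrite("pics/e1.png",cv2.resize(np.hstack([c["img"][120:270,180:380],t["img"][100:250,210:410]]),None,fx=2,fy=2,interpolation=cv2.INTER_CUBIC)[:,:,::-1])
E
```

```text
[-0.16634629  1.04321259  0.01783758]
```

View pics/e1.png

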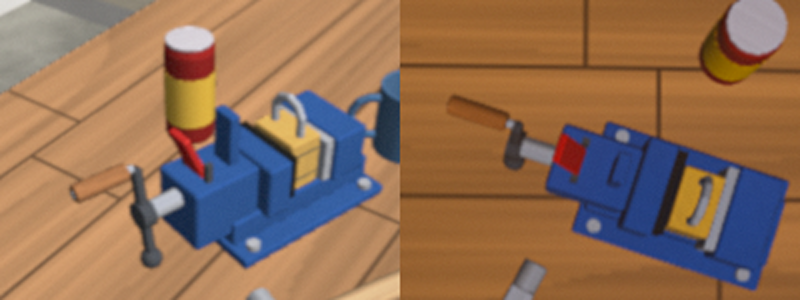

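The handle is nearly upright (top crop ends (450,104)–(510,125)), the padlock is square and flush, and the lever is out. Quick check of the crank angle.

```bash
python3 - <<'E'
import pickle
from h import *
t=pickle.load(open("c0.pkl","rb"))["top"]
P=pix2plane(t,[[77/2+210,112/2+100]],.123)[0];d=P[:2]-[.52748,-.22995]
print(P,d@[.299,.954],d@[-.954,.299])
E
```

```text
[ 0.60928041 -0.0092337   0.123     ] 0.23502167140563482 -0.012043422562157841
```

```bash
python3 -c "
from workcell import bot
print(bot.finish_job())"
```

```text
the job is handed in; nothing more can be done
None
```

I clamped the padlock and handed the job in at about 17 s. It sits upright and square against the fixed jaw, the lever is free, and I tightened the crank until the handle pushed back with about 10 N. The hand-in returned no verdict. Clamping force can't be measured directly; I estimate 85–95 N, since the crank may have eased back up to 0.1 rad on release.

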